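# Zero the peak pointer of the large clay-firmness gauge

## Robot

A 6-joint arm with a two-finger parallel gripper is mounted at the origin on the work surface. World frame = base frame: x ahead of the robot, y to its left, z up, the work surface at z = 0. Lengths are in m, angles in rad, forces in N, time in s.
With the tool pointing down it reaches from about 0.425 to 0.95 m from the base axis. Payload 3.5 kg.
Tool frame: the origin (TCP) lies between the finger pads; the fingertips stand 17 mm ahead of it and the grasp point (between the pads) lies 2 mm behind it; z points along the fingers, y is the direction in which the jaws open and shut (so a half turn about z gives the same grasp; the last joint's range is limited). The gripper opens to 85 mm and grips with 20 to 120 N. Pads are 22 mm wide; open, the fingers measure 114 mm over their backs; the gripper's body (76 mm by 85 mm) begins 54 mm behind the grasp point. The pads swing forward as they close: fully open they stand 13 mm farther back than shut.
Start: joints at [-1.282, 0.286, 1.577, -0, 1.279, -0.15], TCP at [0.287, -0.611, 0.248] pointing down, gripper open.
Joint ranges: [-2.77, 2.77], [-0.9, 2.22], [0.21, 2.48], [-1.53, 4.67], [0.24, 2.81], [-2.84, 2.84]. Speed limits (rad/s): [2.79, 2.79, 3.14, 3.14, 3.14, 3.14].

## Interface

Orientations are given as a unit quaternion [x, y, z, w].
In Python, from plant import ctrl gives the robot as it stands.
- The arm moves only by the tool carry_out, never from a script. Its argument "commands" is a list of rows, each an object with "delta_pos": the shift along the tool's x, y, z in m, a list of three; "delta_rot": the turn, a rotation vector about the tool's x, y, z in rad, a list of three; "claw": the opening in per cent of the stroke, from 0 (shut) to 100 (fully open). A call has 1 to 8 rows; each row is the pose to reach, as a shift and turn from the pose measured when the call began, along the tool's axes at that moment; what a row does not reach only later rows make up. A row lasts 1/12 s, in which the tool goes at most 41.7 mm and 7.16 degrees, less where a joint would pass 70% of its speed; a pose out of reach is approached as far as the arm can. A call with a gripper value outside its range is refused whole. The fingers move at their own pace and stop on an object; "force" is the grip in N (left out, the last holds). Time passes only in rows, so rows that repeat a pose let the fingers close. It gives the time, the measured TCP pose, the force and the opening at its end, in the units of the state.
- ctrl.get_state(): the state, without advancing time (a new reading comes with each control period).
- ctrl.read_camera(name): name is "scene" or "side" or "wrist"; returns (picture, depth): 420x560x3 uint8, red, green, blue; 420x560 float32, m along the optical axis (not along the pixel's ray), 0 where there is no reading.
- ctrl.camera_info(name): a dict with "fx", "fy", "cx", "cy" (pixels), "k1" (the pictures are not rectified: a ray, as slopes to the right and down, at radius r is drawn at 1 + k1 r^2 times it, then the intrinsics apply), "rvec" (rotation vector, rad) and "tvec" (3), from world to camera coordinates, as OpenCV has them; the wrist camera has in their place "mount" (4x4, takes a point from camera to tool coordinates, whose origin is the TCP and whose axes are the flange's). Camera axes: x right, y down, z forward; pixel columns grow to the right and rows downward; lengths in m; the calibration is good to about 2 mm. A picture is of the moment at which its call begins: read the wrist's pose just before it. camera_info takes no time and is no camera call.
- ctrl.sign_off(): hands the job in, once; it reports no verdict.
The state is a dict: "time": time; "qpos": joint angles; "dq": joint speeds; "joint_efforts": joint torques, N m; "eef_pos": TCP position; "tcp_rot": TCP orientation; "contact_force": force on the tool from outside, world axes, zero at the start; "wrist_torque": the same for the moment, N m; "opening": opening from 0.0 (shut) to 1.0 (fully open).
Only numpy, scipy, OpenCV 4.12 (cv2) and the standard library are available. Lean on these libraries where they do the work, as an engineer would, in place of code of your own. Each camera call takes 0.05 s, during which the arm holds its last target.

## Task

The last firmness test on the clay relief has left the peak pointer of the large dial gauge standing up the scale. Turn that gauge's bar knob anticlockwise (seen from above) until its pointer is right back at the zero stop, then let go; leave the pointer of the small gauge as it is.

Things in the scene. Friction and masses are not known exactly. Their poses are not given: they have to be found in the camera images.
- large: The larger of two look-alike grey dial gauges fixed face up on the bench: 150 mm square (the small one 99 mm), 36 mm high, white dial 130 mm wide at 40 mm height, steel plunger out of its +x side. Origin: underside centre, below the knob's axis; z up. Scale: zero at +1.0 rad about z from its x axis, end at -1.0. Zero stop: dark steel pin 7 mm thick, 10 mm tall, just past the zero tick, 50 mm out.
- large_grip (a point): Middle of the grip of the large gauge's black bar knob, on its upright axis, 74 mm above the bench. Bar 14 mm thick, 44 mm long, from 49 to 87 mm above the bench, on a hub 42 mm across; its long sides are free for fingers. The point's x axis points along the bar to the pointer's tip, z up. A thin pointer arm, 46 mm above the bench, reaches 56 mm from the axis.
- large_pointer (a joint): Angle of the large gauge's knob and pointer (one piece), rad: 0 at the zero stop, where the pointer touches the pin, growing clockwise seen from above up to 2.0. The pointer points at (1.0 - value) rad about the body's z from the body's x axis. Light friction (0.04 N m), no spring: it stays where it is left and cannot go past 0.
- small_tip (a point): Tip of the small gauge's pointer, 37 mm from that gauge's axis, 46 mm above the bench; its x axis points outward along the pointer. The small gauge has the same layout and a like bar knob, 29 mm long, 14 mm thick, its top 87 mm above the bench. This pointer is to stay as it is.
Not all that is in view belongs to the job. What is shaped like the large but pink or turquoise is not meant.

How it is judged:
By the outcome, as a careful person would: the job done as asked, in the order asked, and still so for the second after the job is handed in, with the robot touching nothing.
It also fails if it takes over 32 s, if anything falls off the work surface, if the arm or the gripper's body presses on something with over 40 N, if the wrist force passes 120 N, or if a joint passes its speed limit or range.

## Working session

There is one attempt and no reset: what is moved stays moved. The work goes in short steps, Python scripts to look and compute and a tool call to move; the robot and the scene stay as the last step left them, time stands still between calls to the robot, and variables do not carry over. Pictures are saved under pics/ and viewed, and the job is handed in when it is done.

Besides the shell and the picture viewer there is one more tool, called in YAML: its name, and indented under it one key for each argument. carry_out: Moves the arm, as the interface text tells. Its arguments: {"type":"object","properties":{"commands":{"type":"array"},"force":{"type":"number"}},"required":["commands"]}

```bash
mkdir -p pics; cat > h.py <<'E'
import numpy as np,cv2
from plant import ctrl
from scipy.spatial.transform import Rotation as R
def snap(name,fn):
    s=ctrl.get_state(); im,d=ctrl.read_camera(name)
    cv2.imwrite(f'pics/{fn}.png',im[:,:,::-1]); np.savez(f'pics/{fn}.npz',im=im,d=d,p=s['eef_pos'],q=s['tcp_rot'])
    return im,d
def ray(name,fn,u,v):
    c=ctrl.camera_info(name); K=np.array([[c['fx'],0,c['cx']],[0,c['fy'],c['cy']],[0,0,1.]])
    x=cv2.undistortPoints(np.array([[[u,v]]],float),K,np.array([c['k1'],0,0,0.]))[0,0]
    d=np.array([x[0],x[1],1.])
    if name=='wrist':
        z=np.load(f'pics/{fn}.npz');M=np.array(c['mount']);Rt=R.from_quat(z['q']).as_matrix()
        return Rt@M[:3,3]+z['p'],Rt@M[:3,:3]@d
    Rm=cv2.Rodrigues(np.array(c['rvec'],float))[0]
    return -Rm.T@np.array(c['tvec'],float).ravel(),Rm.T@d
def atz(name,fn,u,v,h):
    o,d=ray(name,fn,u,v); return o+d*(h-o[2])/d[2]
def bydepth(name,fn,u,v):
    o,d=ray(name,fn,u,v); return o+d*np.load(f'pics/{fn}.npz')['d'][int(round(v)),int(round(u))]
E
python3 - <<'E'
from h import *
print(ctrl.get_state())
for n in ['scene','side','wrist']: snap(n,n+'0')
E
```

```text
{'time': 0.0, 'qpos': array([-1.28202820e+00,  2.87166111e-01,  1.57814757e+00, -1.03537814e-05,
        1.27859220e+00, -1.49990823e-01]), 'dq': array([-6.14278163e-04, -3.80157607e-04, -1.65216448e-03,  6.59594349e-04,
       -5.00860878e-04,  5.67476096e-05]), 'joint_efforts': array([-2.10605838e-03, -4.05982983e+01, -2.92625624e+01, -2.46744294e-04,
        5.77288694e-03,  9.48431307e-07]), 'eef_pos': array([ 0.28660739, -0.61046413,  0.24696276]), 'tcp_rot': array([ 9.76031700e-01,  2.17625326e-01, -8.51352482e-05, -1.15348646e-03]), 'contact_force': array([ 0.23745228,  0.19114785, -1.06081369]), 'wrist_torque': array([ 0.03266233, -0.01494277, -0.0298488 ]), 'opening': 1.0003553729529793}
```

View pics/scene0.png

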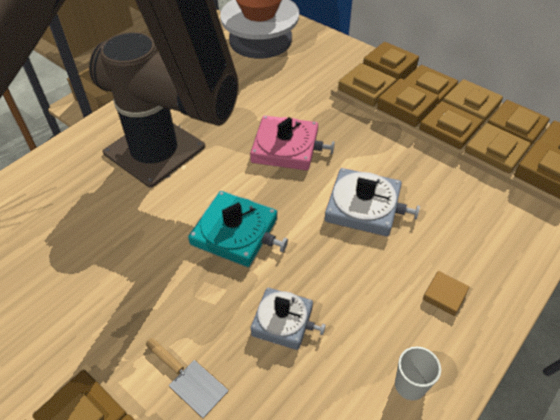

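View pics/side0.png

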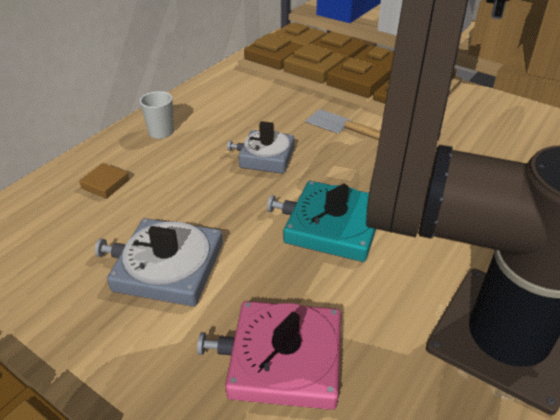

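View pics/wrist0.png

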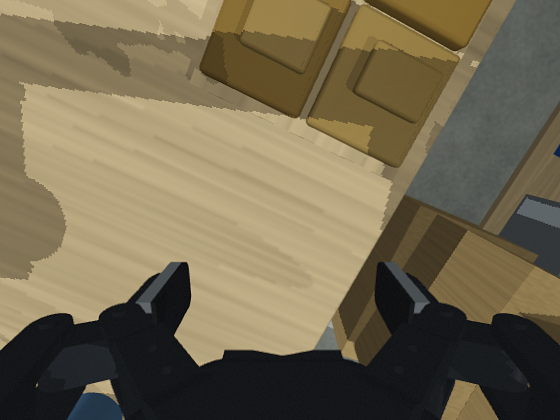

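The scene view has four gauges:
- grey at (365,200)
- grey at (282,315)
- turquoise at (233,228)
- pink at (285,142)

The grey one at (365,200) looks bigger than the grey one at (282,315), so it should be the large gauge. In the side view it sits at (165,260). I'll enlarge both crops and measure.

```bash
python3 - <<'E'
import cv2
a=cv2.imread('pics/scene0.png')[155:245,315:430];b=cv2.imread('pics/side0.png')[205:310,85:230]
cv2.imwrite('pics/c1.png',cv2.resize(a,None,fx=6.5,fy=6.5,interpolation=2));cv2.imwrite('pics/c2.png',cv2.resize(b,None,fx=5.5,fy=5.5,interpolation=2))
E
```

```text
(no output)
```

View pics/c1.png

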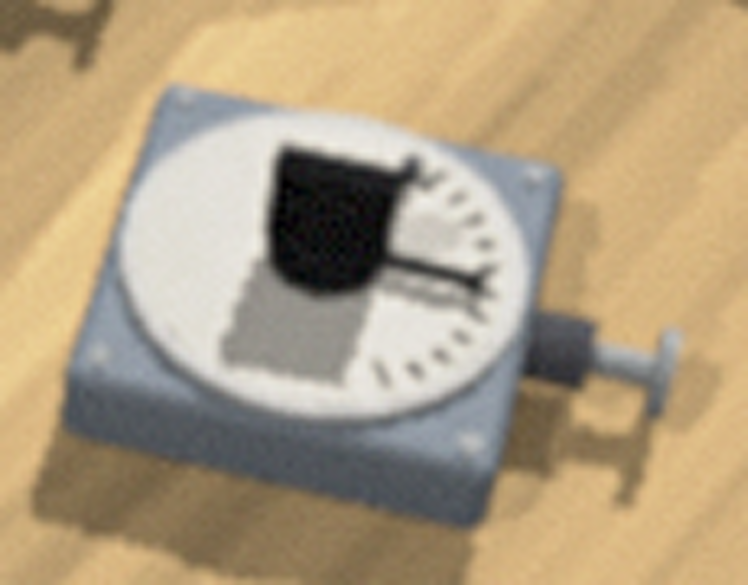

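View pics/c2.png

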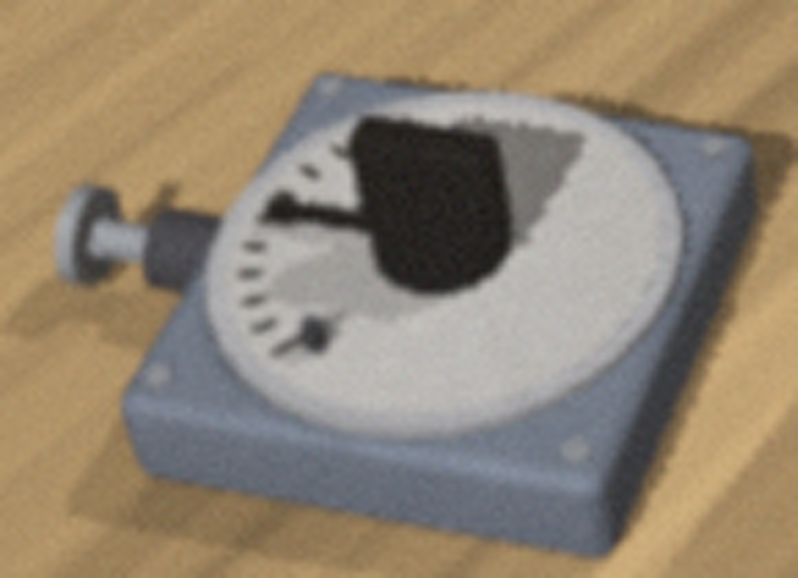

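```bash
cat > m.py <<'E'
from h import *
def sc(x,y,h): return atz('scene','scene0',315+x/6.5-.4,155+y/6.5-.4,h)
def sd(x,y,h): return atz('side','side0',85+x/5.5-.4,205+y/5.5-.4,h)
C=np.array([sc(165,92,.036),sc(560,167,.036),sc(490,468,.036),sc(70,382,.036)])
print('scene corners',C.round(3),C.mean(0).round(4),[np.linalg.norm(C[i]-C[i-1]).round(3) for i in range(4)])
D=np.array([sd(325,78,.036),sd(750,150,.036),sd(605,492,.036),sd(128,408,.036)])
print('side corners',D.round(3),D.mean(0).round(4),[np.linalg.norm(D[i]-D[i-1]).round(3) for i in range(4)])
print('tip',sc(487,280,.046),sd(278,210,.046),'pin',sc(412,165,.050),sd(315,322,.05))
print('plunger',sc(660,370,.02),sd(75,235,.02))
print('knobtop scene',sc(280,150,.087),sc(405,178,.087),'side',sd(360,120,.087),sd(498,145,.087))
S=[atz('scene','scene0',*p,.036) for p in [(261,289),(313,296),(300,346),(251,331)]]
print('small',np.array(S).round(3),np.mean(S,0),[np.linalg.norm(S[i]-S[i-1]).round(3) for i in range(4)])
E
python3 m.py
```

```text
scene corners [[0.428 0.22  0.036]
 [0.559 0.281 0.036]
 [0.613 0.148 0.036]
 [0.484 0.088 0.036]] [0.521  0.1843 0.036 ] [np.float64(0.143), np.float64(0.144), np.float64(0.143), np.float64(0.143)]
side corners [[0.606 0.151 0.036]
 [0.473 0.098 0.036]
 [0.417 0.228 0.036]
 [0.551 0.284 0.036]] [0.5118 0.1902 0.036 ] [np.float64(0.145), np.float64(0.144), np.float64(0.141), np.float64(0.144)]
tip [0.57129243 0.20985079 0.046     ] [0.56543302 0.20810371 0.046     ] pin [0.52319209 0.23530585 0.05      ] [0.51920007 0.23675806 0.05      ]
plunger [0.63076421 0.23478436 0.02      ] [0.6331641  0.23696328 0.02      ]
knobtop scene [0.4997977  0.18045925 0.087     ] [0.53965608 0.19678971 0.087     ] side [0.53635681 0.19310428 0.087     ] [0.4958965  0.17774484 0.087     ]
small [[ 0.502 -0.149  0.036]
 [ 0.591 -0.095  0.036]
 [ 0.637 -0.194  0.036]
 [ 0.548 -0.229  0.036]] [ 0.5694394  -0.16661586  0.036     ] [np.float64(0.093), np.float64(0.104), np.float64(0.109), np.float64(0.096)]
```

Each side measures about 145 mm with the rounded corners left out, so the grey gauge at scene (365,200) is the large one. The other grey one is about 100 mm. The knob axis is near (0.517, 0.187) and the bar yaw is about 0.38. The body yaw is about 0.42, so the pointer stands near 1.04 rad. I'll move above it next.

carry_out:
  commands:
    - {"delta_pos":[0.026,-0.03,0],"delta_rot":[0,0,0],"claw":100}
    - {"delta_pos":[0.052,-0.06,0],"delta_rot":[0,0,0],"claw":100}
    - {"delta_pos":[0.078,-0.09,0],"delta_rot":[0,0,0],"claw":80}
    - {"delta_pos":[0.104,-0.119,0],"delta_rot":[0,0,0],"claw":80}
    - {"delta_pos":[0.13,-0.149,0],"delta_rot":[0,0,0],"claw":80}
    - {"delta_pos":[0.156,-0.179,0],"delta_rot":[0,0,0],"claw":80}
    - {"delta_pos":[0.182,-0.208,0],"delta_rot":[0,0,0],"claw":80}
    - {"delta_pos":[0.208,-0.238,0],"delta_rot":[0,0,0],"claw":80}

```text
time: 0.82
eef_pos: [0.3738, -0.3048, 0.2474]
tcp_rot: [0.976, 0.217, -0.0, -0.001]
contact_force: [0.8, 0.3, 0.9]
opening: 0.799
```

```bash
cat > d.py <<'E'
from h import *
import sys
def delta(x,y,z,yaw):
    s=ctrl.get_state(); Rt=R.from_quat(s['tcp_rot']).as_matrix()
    T=np.column_stack([[np.cos(yaw),np.sin(yaw),0],[np.sin(yaw),-np.cos(yaw),0],[0,0,-1]])
    print('t',round(s['time'],2),'p',s['eef_pos'].round(4),'yaw',round(np.arctan2(Rt[1,0],Rt[0,0]),4),'q',s['qpos'].round(2),'F',s['contact_force'].round(1),'Tq',s['wrist_torque'].round(2),'open',round(s['opening'],3))
    print('dpos',(Rt.T@(np.array([x,y,z])-s['eef_pos'])).round(4),'drot',R.from_matrix(Rt.T@T).as_rotvec().round(4))
if __name__=='__main__': delta(*map(float,sys.argv[1:]))
E
python3 d.py .517 .187 .2 .38
```

```text
t 0.82 p [ 0.3738 -0.3048  0.2474] yaw 0.4382 q [-0.9  -0.15  2.04  0.    1.25  0.24] F [0.8 0.3 0.9] Tq [-0.03 -0.04 -0.03] open 0.799
dpos [ 0.3383 -0.3845  0.0484] drot [-0.0022 -0.0003  0.0582]
```

carry_out:
  commands:
    - {"delta_pos":[0.026,-0.03,0.0],"delta_rot":[0,0,0.01],"claw":80}
    - {"delta_pos":[0.052,-0.06,0],"delta_rot":[0,0,0.02],"claw":80}
    - {"delta_pos":[0.078,-0.09,0],"delta_rot":[0,0,0.03],"claw":80}
    - {"delta_pos":[0.104,-0.119,0],"delta_rot":[0,0,0.04],"claw":80}
    - {"delta_pos":[0.13,-0.149,0],"delta_rot":[0,0,0.058],"claw":80}
    - {"delta_pos":[0.156,-0.179,0],"delta_rot":[0,0,0.058],"claw":80}
    - {"delta_pos":[0.182,-0.208,0],"delta_rot":[0,0,0.058],"claw":80}
    - {"delta_pos":[0.208,-0.238,0],"delta_rot":[0,0,0.058],"claw":80}

```text
time: 1.48
eef_pos: [0.4611, 0.0009, 0.248]
tcp_rot: [0.982, 0.189, 0.0, -0.001]
contact_force: [1.7, -0.7, 0.0]
opening: 0.799
```

```bash
python3 d.py .517 .187 .2 .38
```

```text
t 1.48 p [0.4611 0.0009 0.248 ] yaw 0.3801 q [-0.22 -0.2   2.08  0.    1.26  0.97] F [ 1.7 -0.7  0. ] Tq [-0.03 -0.06  0.01] open 0.799
dpos [ 0.1209 -0.152   0.0483] drot [-0.0018 -0.0006  0.0001]
```

carry_out:
  commands:
    - {"delta_pos":[0.024,-0.03,0.01],"delta_rot":[0,0,0],"claw":80}
    - {"delta_pos":[0.048,-0.061,0.02],"delta_rot":[0,0,0],"claw":80}
    - {"delta_pos":[0.072,-0.091,0.03],"delta_rot":[0,0,0],"claw":80}
    - {"delta_pos":[0.097,-0.122,0.04],"delta_rot":[0,0,0],"claw":80}
    - {"delta_pos":[0.121,-0.152,0.048],"delta_rot":[-0.002,0,0],"claw":80}
    - {"delta_pos":[0.121,-0.152,0.048],"delta_rot":[-0.002,0,0],"claw":80}
    - {"delta_pos":[0.121,-0.152,0.048],"delta_rot":[-0.002,0,0],"claw":80}

```text
time: 2.07
eef_pos: [0.5164, 0.1887, 0.1989]
tcp_rot: [0.982, 0.191, -0.001, 0.0]
contact_force: [0.7, -0.8, -0.0]
opening: 0.797
```

```bash
python3 d.py .517 .187 .2 .38; python3 - <<'E'
from h import *
snap('wrist','w1')
E
```

```text
t 2.07 p [0.5164 0.1887 0.1989] yaw 0.3839 q [ 0.17  0.06  1.93 -0.    1.15  1.35] F [ 0.7 -0.8 -0. ] Tq [-0.05  0.02 -0.01] open 0.797
dpos [-0.0001  0.0018 -0.0011] drot [-0.0001  0.0022  0.0039]
```

View pics/w1.png

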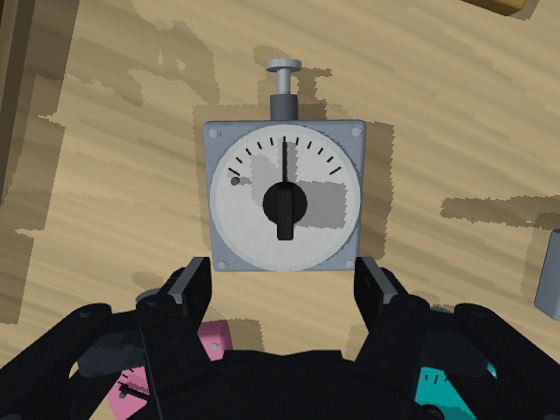

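The wrist view shows the large gauge with its plunger up. The bar knob is at about (285,213), the pointer tip at about (285,138), and the pin at (235,181), near the zero tick at (233,173).

```bash
python3 - <<'E'
import cv2
a=cv2.imread('pics/w1.png')[105:280,190:380]
cv2.imwrite('pics/c3.png',cv2.resize(a,None,fx=3.4*.98,fy=3.4*.98,interpolation=2)) 
E
```

```text
(no output)
```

View pics/c3.png

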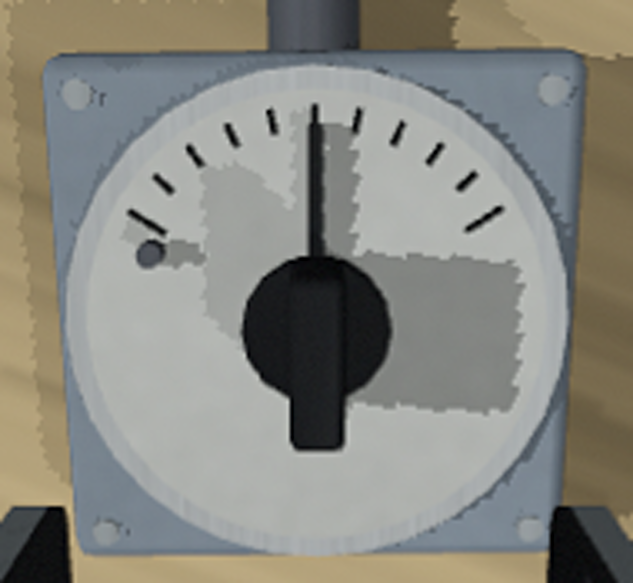

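```bash
python3 - <<'E'
from h import *
def w(x,y,h): return atz('wrist','w1',190+x/3.332-.35,105+y/3.332-.35,h)
C=np.array([w(45,60,.036),w(583,54,.036),w(547,550,.036),w(83,553,.036)])
print(C.round(4),C.mean(0),[np.linalg.norm(C[i]-C[i-1]).round(4) for i in range(4)])
D=np.array([w(67,320,.04),w(568,320,.04),w(315,66,.04),w(317,554,.04)]);print('dial',D[:2].mean(0),D[2:].mean(0),np.linalg.norm(D[2]-D[3]))
ax=D[2]-D[3]
e1=C[1]-C[2];e0=C[0]-C[3];ed=e0+e1;print('body yaw',np.arctan2(ed[1],ed[0]),np.arctan2(*(C[0]-C[1])[[0,1]]*[-1,1]))
t=w(315,125,.046);print('tip',t)
h=w(316,325,.049);print('hub c',h,'ptr yaw',np.arctan2(*(t-h)[[1,0]]))
k=w(291,450,.087);k2=w(344,450,.087);f=w(316,270,.087);print('bar end',(k+k2)/2,np.linalg.norm(k-k2),'far end?',f)
p=w(149,253,.05);print('pin',p,np.arctan2(*(p-h)[[1,0]]),np.linalg.norm((p-h)[:2]))
z0=(w(130,210,.04)+w(164,234,.04))/2;z1=(w(502,208,.04)+w(466,230,.04))/2
print('ticks',np.arctan2(*(z0-h)[[1,0]]),np.arctan2(*(z1-h)[[1,0]]))
E
```

```text
[[0.5573 0.2824 0.036 ]
 [0.6129 0.1488 0.036 ]
 [0.4779 0.0952 0.036 ]
 [0.4238 0.2265 0.036 ]] [0.51799679 0.18826044 0.036     ] [np.float64(0.1447), np.float64(0.1447), np.float64(0.1452), np.float64(0.142)]
dial [0.51918338 0.18781295 0.04      ] [0.51753951 0.18758731 0.04      ] 0.14137851966275589
body yaw 0.38726725498578873 0.39439623658334894
tip [0.56895206 0.2088003  0.046     ]
hub c [0.51956139 0.18849439 0.049     ] ptr yaw 0.39006301377706676
bar end [0.49863161 0.17987954 0.087     ] 0.012972909613381742 far end? [0.53974926 0.19696284 0.087     ]
pin [0.52135646 0.23762609 0.05      ] 1.5342766022482934 0.0491644829064887
ticks 1.4283378942351919 -0.6450491662874618
```

```bash
python3 d.py .519 .1884 .073 .39
```

```text
t 2.12 p [0.5166 0.1875 0.1996] yaw 0.382 q [ 0.16  0.06  1.93 -0.    1.15  1.35] F [-0.  -0.2  0.3] Tq [0.01 0.04 0.05] open 0.799
dpos [0.0027 0.     0.1266] drot [ 0.0003  0.0012 -0.008 ]
```

carry_out:
  commands:
    - {"delta_pos":[0.002,0,0.03],"delta_rot":[0,0.001,-0.008],"claw":60}
    - {"delta_pos":[0.0027,0,0.06],"delta_rot":[0,0.001,-0.008],"claw":60}
    - {"delta_pos":[0.0027,0,0.085],"delta_rot":[0,0.001,-0.008],"claw":60}
    - {"delta_pos":[0.0027,0,0.105],"delta_rot":[0,0.001,-0.008],"claw":60}
    - {"delta_pos":[0.0027,0,0.12],"delta_rot":[0,0.001,-0.008],"claw":60}
    - {"delta_pos":[0.0027,0,0.1265],"delta_rot":[0,0.001,-0.008],"claw":60}
    - {"delta_pos":[0.0027,0,0.1265],"delta_rot":[0,0.001,-0.008],"claw":60}
  force: 25

```text
time: 2.7
eef_pos: [0.518, 0.1869, 0.0719]
tcp_rot: [0.981, 0.193, -0.002, 0.0]
contact_force: [0.6, -0.2, -0.2]
opening: 0.597
```

```bash
python3 d.py .519 .1884 .073 .39; python3 - <<'E'
from h import *
snap('wrist','w2')
E
```

```text
t 2.7 p [0.518  0.1869 0.0719] yaw 0.388 q [ 0.16  0.23  2.   -0.    0.91  1.35] F [ 0.6 -0.2 -0.2] Tq [ 0.02 -0.01  0.01] open 0.597
dpos [ 0.0015 -0.001  -0.0011] drot [-0.0002  0.0032 -0.002 ]
```

View pics/w2.png

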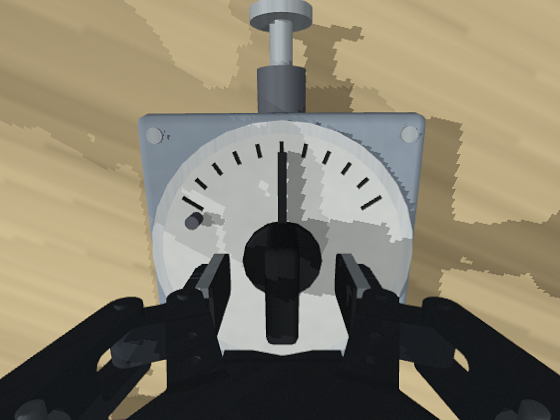

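The bar at (282,300) is centred between the pads, whose inner edges are at about (222,300) and (345,300). I'll close on it now.

carry_out:
  commands:
    - {"delta_pos":[0.0015,-0.001,-0.001],"delta_rot":[0,0.003,-0.002],"claw":30}
    - {"delta_pos":[0.0015,-0.001,-0.001],"delta_rot":[0,0.003,-0.002],"claw":10}
    - {"delta_pos":[0.0015,-0.001,-0.001],"delta_rot":[0,0.003,-0.002],"claw":5}
    - {"delta_pos":[0.0015,-0.001,-0.001],"delta_rot":[0,0.003,-0.002],"claw":5}
    - {"delta_pos":[0.0015,-0.001,-0.001],"delta_rot":[0,0.003,-0.002],"claw":5}
    - {"delta_pos":[0.0015,-0.001,-0.001],"delta_rot":[0,0.003,-0.002],"claw":5}
    - {"delta_pos":[0.0015,-0.001,-0.001],"delta_rot":[0,0.003,-0.002],"claw":5}
  force: 25

```text
time: 3.33
eef_pos: [0.5212, 0.1886, 0.076]
tcp_rot: [0.981, 0.194, 0.002, 0.0]
contact_force: [-0.5, -2.6, 6.3]
opening: 0.162
```

```bash
python3 d.py .519 .1884 .073 1.39
```

```text
t 3.33 p [0.5212 0.1886 0.076 ] yaw 0.3908 q [ 0.16  0.23  1.99 -0.    0.91  1.35] F [-0.5 -2.6  6.3] Tq [-0.44  0.15  0.01] open 0.162
dpos [-0.0022 -0.0006  0.003 ] drot [ 0.004  -0.0033 -0.9992]
```

Gripped: the opening reads 0.162, or 13.8 mm, against a 14 mm bar. There's a small upward force of 6 N, so I'll ease up slightly while turning. Anticlockwise from above means negative rotation about the tool z axis.

carry_out:
  commands:
    - {"delta_pos":[0,0,-0.001],"delta_rot":[0,0,-0.08],"claw":5}
    - {"delta_pos":[-0.001,0,-0.001],"delta_rot":[0,0,-0.17],"claw":5}
    - {"delta_pos":[-0.001,0,-0.001],"delta_rot":[0,0,-0.26],"claw":5}
    - {"delta_pos":[-0.001,0,-0.001],"delta_rot":[0,0,-0.35],"claw":5}
    - {"delta_pos":[-0.001,0,-0.001],"delta_rot":[0,0,-0.44],"claw":5}
    - {"delta_pos":[-0.001,0,-0.001],"delta_rot":[0,0,-0.53],"claw":5}
    - {"delta_pos":[-0.001,0,-0.001],"delta_rot":[0,0,-0.62],"claw":5}
    - {"delta_pos":[-0.001,0,-0.001],"delta_rot":[0,0,-0.7],"claw":5}

```text
time: 4.0
eef_pos: [0.5197, 0.19, 0.0761]
tcp_rot: [0.854, 0.52, 0.003, -0.001]
contact_force: [1.9, 6.7, -3.9]
opening: 0.154
```

```bash
python3 d.py .519 .1884 .076 1.39;python3 - <<'E'
from h import *
snap('wrist','w3')
E
```

```text
t 4.0 p [0.5197 0.19   0.0761] yaw 1.0933 q [0.17 0.23 1.99 0.   0.91 0.64] F [ 1.9  6.7 -3.9] Tq [ 1.07 -0.02 -0.08] open 0.154
dpos [-0.0018  0.0001  0.0001] drot [ 0.0029 -0.0055 -0.2967]
```

View pics/w3.png

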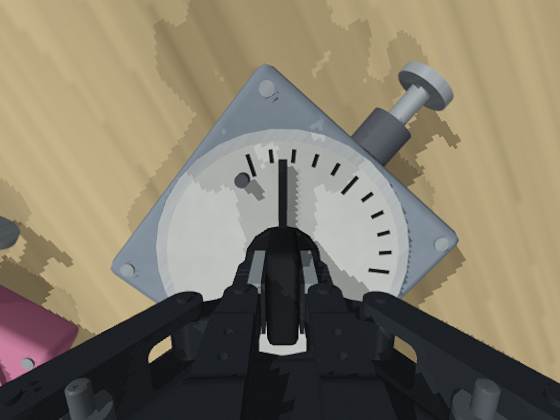

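The bar and pointer are following. The pointer tip is at (283,160), and the pin at (242,180) is still to its left. I'll go on towards the stop.

carry_out:
  commands:
    - {"delta_pos":[-0.001,0,0],"delta_rot":[0,0,-0.06],"claw":5}
    - {"delta_pos":[-0.001,0,0],"delta_rot":[0,0,-0.12],"claw":5}
    - {"delta_pos":[-0.001,0,0],"delta_rot":[0,0,-0.18],"claw":5}
    - {"delta_pos":[-0.001,0,0],"delta_rot":[0,0,-0.23],"claw":5}
    - {"delta_pos":[-0.001,0,0],"delta_rot":[0,0,-0.27],"claw":5}
    - {"delta_pos":[-0.001,0,0],"delta_rot":[0,0,-0.29],"claw":5}
    - {"delta_pos":[-0.001,0,0],"delta_rot":[0,0,-0.29],"claw":5}

```text
time: 4.63
eef_pos: [0.5188, 0.1903, 0.076]
tcp_rot: [0.769, 0.639, 0.004, -0.001]
contact_force: [-0.0, 5.4, 0.9]
opening: 0.16
```

```bash
python3 d.py .519 .1884 .076 1.43
```

```text
t 4.63 p [0.5188 0.1903 0.076 ] yaw 1.386 q [0.17 0.23 2.   0.01 0.91 0.35] F [-0.   5.4  0.9] Tq [1.   0.21 0.01] open 0.16
dpos [-0.0018  0.0005  0.    ] drot [ 0.0028 -0.007  -0.044 ]
```

Torque about z is still near zero, so it hasn't reached the stop. I'll take small further steps and watch for the torque to rise.

carry_out:
  commands:
    - {"delta_pos":[-0.001,0,0],"delta_rot":[0,0,-0.01],"claw":5}
    - {"delta_pos":[-0.001,0,0],"delta_rot":[0,0,-0.02],"claw":5}
    - {"delta_pos":[-0.001,0,0],"delta_rot":[0,0,-0.03],"claw":5}
    - {"delta_pos":[-0.001,0,0],"delta_rot":[0,0,-0.03],"claw":5}

```text
time: 4.97
eef_pos: [0.5188, 0.1902, 0.0761]
tcp_rot: [0.761, 0.649, 0.005, -0.002]
contact_force: [1.4, 6.0, -0.7]
opening: 0.159
```

```bash
python3 d.py .519 .1884 .076 1.43;python3 - <<'E'
from h import *
snap('wrist','w4')
a=cv2.imread('pics/w4.png')[110:310,170:410]
cv2.imwrite('pics/c4.png',cv2.resize(a,None,fx=3,fy=3,interpolation=2)) 
E
```

```text
t 4.97 p [0.5188 0.1902 0.0761] yaw 1.4115 q [0.16 0.23 2.   0.01 0.91 0.32] F [ 1.4  6.  -0.7] Tq [ 0.8   0.04 -0.66] open 0.159
dpos [-0.0018  0.0005  0.0001] drot [ 0.0031 -0.01   -0.0185]
```

View pics/c4.png

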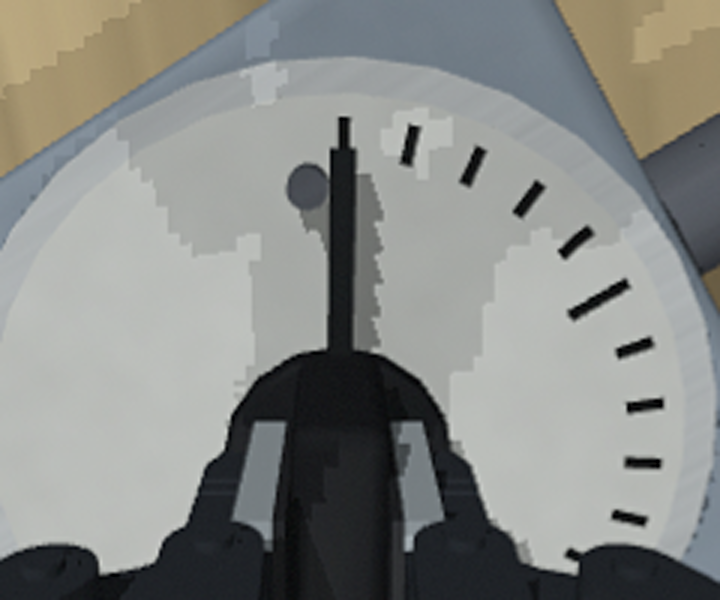

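The z torque jumped to -0.66 N m, and the crop shows the pointer at (340,185) touching the pin at (307,187), with its tip on the zero tick. I'll press slightly more to seat it, then let go.

carry_out:
  commands:
    - {"delta_pos":[-0.001,0,0],"delta_rot":[0,0,-0.015],"claw":5}
    - {"delta_pos":[-0.001,0,0],"delta_rot":[0,0,-0.02],"claw":5}
    - {"delta_pos":[-0.001,0,0],"delta_rot":[0,0,-0.02],"claw":5}

```text
time: 5.27
eef_pos: [0.5187, 0.19, 0.0761]
tcp_rot: [0.756, 0.654, 0.006, -0.003]
contact_force: [-0.1, 6.0, -1.3]
opening: 0.16
```

```bash
python3 d.py .519 .1884 .076 1.41
```

```text
t 5.27 p [0.5187 0.19   0.0761] yaw 1.4266 q [0.16 0.22 2.   0.01 0.91 0.3 ] F [-0.1  6.  -1.3] Tq [ 0.72  0.   -0.78] open 0.16
dpos [-0.0016  0.0005  0.    ] drot [ 0.0031 -0.0128  0.0166]
```

carry_out:
  commands:
    - {"delta_pos":[0,0,0],"delta_rot":[0,0,0],"claw":30}
    - {"delta_pos":[0,0,0],"delta_rot":[0,0,0],"claw":60}
    - {"delta_pos":[0,0,0],"delta_rot":[0,0,0],"claw":70}
    - {"delta_pos":[0,0,0],"delta_rot":[0,0,0],"claw":70}
    - {"delta_pos":[0,0,0],"delta_rot":[0,0,0],"claw":70}

```text
time: 5.68
eef_pos: [0.5188, 0.1897, 0.0761]
tcp_rot: [0.756, 0.654, 0.006, -0.003]
contact_force: [0.3, 0.3, 0.3]
opening: 0.7
```

```bash
python3 d.py .519 .1884 .2 1.41;python3 - <<'E'
from h import *
snap('wrist','w5')
E
```

```text
t 5.68 p [0.5188 0.1897 0.0761] yaw 1.4269 q [0.16 0.22 2.   0.01 0.91 0.3 ] F [0.3 0.3 0.3] Tq [-0.    0.06  0.02] open 0.7
dpos [ 0.0002  0.0008 -0.1239] drot [ 0.0032 -0.0123  0.0168]
```

View pics/w5.png

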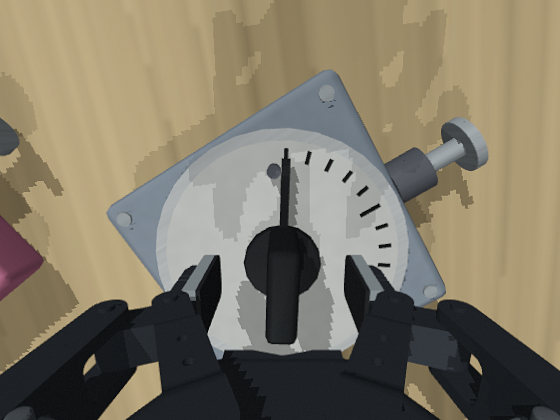

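The knob is released and clear of both pads, and the pointer stays on the pin at (275,171). I'll retreat straight up.

carry_out:
  commands:
    - {"delta_pos":[0,0,-0.015],"delta_rot":[0,0,0],"claw":70}
    - {"delta_pos":[0,0,-0.04],"delta_rot":[0,0,0],"claw":70}
    - {"delta_pos":[0,0,-0.07],"delta_rot":[0,0,0],"claw":70}
    - {"delta_pos":[0,0,-0.1],"delta_rot":[0,0,0],"claw":70}
    - {"delta_pos":[0,0,-0.125],"delta_rot":[0,0,0],"claw":70}
    - {"delta_pos":[0,0,-0.14],"delta_rot":[0,0,0],"claw":70}
    - {"delta_pos":[0,0,-0.14],"delta_rot":[0,0,0],"claw":70}

```text
time: 6.32
eef_pos: [0.5204, 0.1884, 0.2211]
tcp_rot: [0.756, 0.654, 0.009, -0.0]
contact_force: [1.5, 0.1, 1.1]
opening: 0.702
```

```bash
python3 d.py .519 .1884 .2 1.41;python3 - <<'E'
from h import *
snap('wrist','w6');snap('side','side6');snap('scene','scene6')
a=cv2.imread('pics/w6.png')[100:290,180:400]
cv2.imwrite('pics/c6.png',cv2.resize(a,None,fx=3,fy=3,interpolation=2))
f=lambda n:cv2.resize(cv2.imread(f'pics/{n}.png')[280:355,240:335],None,fx=4,fy=4,interpolation=2)
cv2.imwrite('pics/c7.png',np.hstack([f('scene0'),f('scene6')]))
E
```

```text
t 6.32 p [0.5204 0.1884 0.2211] yaw 1.427 q [0.16 0.03 1.91 0.01 1.18 0.3 ] F [1.5 0.1 1.1] Tq [-0.01  0.01 -0.05] open 0.702
dpos [-0.0006 -0.0017  0.021 ] drot [ 0.0118 -0.0149  0.0169]
```

View pics/c6.png

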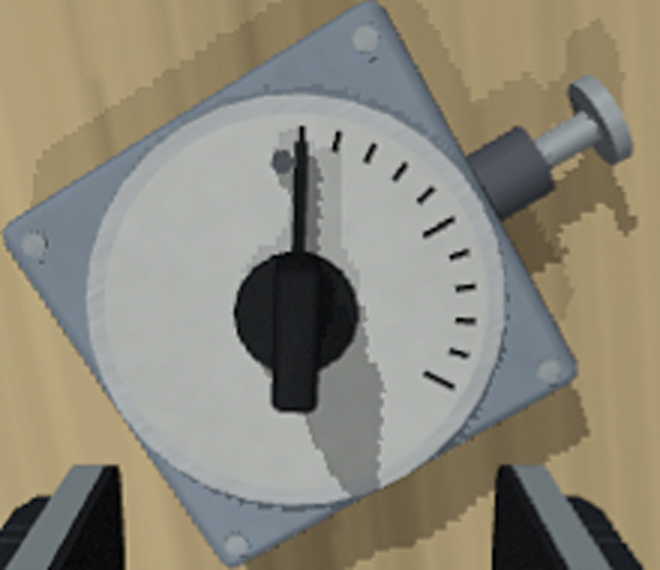

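View pics/c7.png

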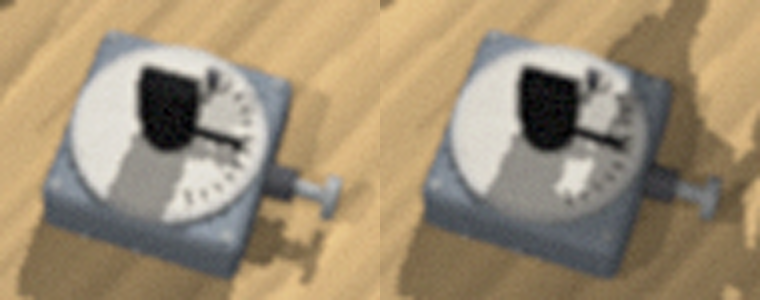

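Last check: whether the pointer really touches the pin now, compared with when it was pressed against it.

```bash
python3 - <<'E'
import cv2,numpy as np
f=lambda n,u,v,s,k:cv2.resize(cv2.imread(f'pics/{n}.png')[v-s:v+s,u-s:u+s],(390,390),interpolation=cv2.INTER_CUBIC)
cv2.imwrite('pics/c8.png',np.hstack([f('w5',280,175,28,0),f('w6',277,153,24,0)]))
E
```

```text
(no output)
```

View pics/c8.png

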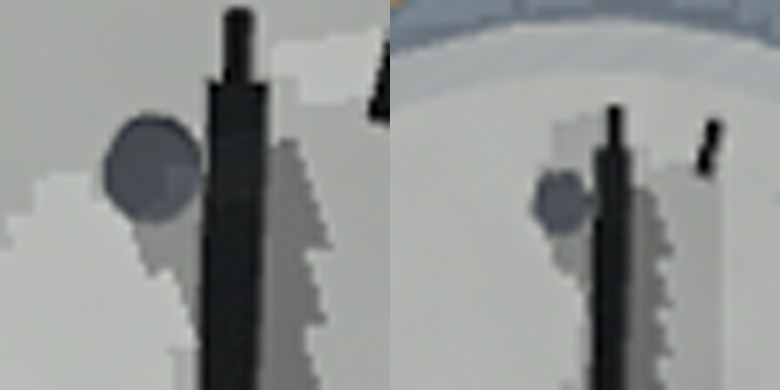

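After release the pointer's edge still rests on the pin and its tip covers the zero tick. The small gauge looks the same as before. I'll hand the job in.

```bash
python3 -c "
from plant import ctrl
print(ctrl.sign_off())"
```

```text
the job is handed in; nothing more can be done
None
```

The large grey gauge's pointer is back at its zero stop, and the job was handed in at about 6.5 s of the 32 s allowed. I gripped the bar knob across its long sides and turned it about 1.03 rad anticlockwise. I stopped when the turning resistance jumped to about 0.7–0.8 N m, then let go and lifted straight up.

- **Zero stop:** close-ups after the release and after the lift both show the pointer's edge on the pin and its tip over the zero tick. The arm is clear of the gauge.
- **Small gauge:** its pointer looks the same in the before and after pictures.
- **Small mismatches:** the arm stood 2–3 mm off its target height and up to 2 mm sideways while gripping, with forces of about 6 N, well under the limits. My two first position estimates differed by about 5 mm, so I took the knob's position from the wrist camera.

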